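# Tip the tissue carton over and push it home against the rail

## Task

The blue-and-white tissue carton stands on its end on the blood-sampling desk. Push it over with the fingers so that it lies on its back with the black slot facing up, then push it along the desk until its long side is flush against the front of the aluminium supply rail, with the whole carton within the rail's length. Do not grasp it, lift it off the desk or tip it any other way, leave everything else where it stands, and finish clear of it.

Things in the scene. Friction and masses are not known exactly. Their poses are not given: they have to be found in the camera images.
- carton: tissue carton, white and blue, 75 x 115 x 220 mm, loose, 0.18 to 0.35 kg. It starts standing on end, 220 mm tall, slot facing the robot's left (+y) within 0.4 rad. Origin: centre of the end it stands on; own z runs up to the other end (220 mm), own x (75 mm) points out of the slot face, y along the width. Pushed high on the slot face it tips over its back edge and lies 75 mm high, slot up.
- carton_hinge_edge (a point): middle of the lower back edge of the carton (own x -37.5 mm, z 0), about which it tips; it stays on the desk throughout a proper tip
- carton_side (a point): centre of the carton's own -y side (own y -57.5 mm, z 110 mm), the 75 x 220 mm side that is to end against the rail
- rail: supply rail, an aluminium angle with a blue stripe, fixed to the desk beyond the carton: 400 mm long along its own y, 45 mm high, 6 mm thick. Origin: at desk height in the middle of its front face, the face towards the robot; own x points away from the robot, square to that face. It stands turned by up to 0.18 rad.
- rail_face (a point): centre of the rail's front face, 22.5 mm above the desk, axes as the rail's
- bottle: teal bottle, 68 mm across, 200 mm tall, loose, behind the rail; leave alone. Origin: centre of its underside, z up
- jar: glass jar with metal lid, 72 mm across, 100 mm tall, loose, behind the rail; leave alone. Origin: centre of its underside
- gel: clear gel bottle with blue cap, 60 mm across, 140 mm tall, loose, behind the rail; leave alone. Origin: centre of its underside
- blue_rack: blue rack of red-capped blood tubes, 178 x 106 mm, 110 mm tall with the tubes, loose, to the robot's right; leave alone. Origin: centre of its underside
- white_rack: white rack of red-capped blood tubes, 120 x 120 mm, 110 mm tall with the tubes, loose, to the robot's right; leave alone. Origin: centre of its underside
- case: grey instrument case with a blue strap, 150 x 200 mm, 60 mm tall, loose, far left; leave alone. Origin: centre of its underside
There are look-alikes about, which are no part of the job. What is shaped like the carton but yellow is not meant.

How it is judged:
By the outcome, as a careful person would: the job done as asked, in the order asked, and still so for the second after the job is handed in, with the robot touching nothing.
It also fails if it takes over 48 s, if anything falls off the work surface, if the arm or the gripper's body presses on something with over 40 N, if the wrist force passes 120 N, or if a joint passes its speed limit or range.

## Robot

A 7-joint arm with a two-finger parallel gripper is mounted at the origin on the work surface. World frame = base frame: x ahead of the robot, y to its left, z up, the work surface at z = 0. Lengths are in mm, angles in rad, forces in N, time in s.
With the tool pointing down it reaches from about 425 to 875 mm from the base axis. Payload 8.4 kg.
Tool frame: the origin (TCP) lies at the very end of the fingers, on their centre line; the grasp point (between the pads) lies 19 mm behind it; z points along the fingers, y is the line along which they close (so a half turn about z gives the same grasp; the last joint's range is limited). The gripper opens to 85 mm and grips with 20 to 120 N. Pads are 22 mm wide; open, the fingers measure 114 mm over their backs; the gripper's body (76 mm by 85 mm) begins 54 mm behind the grasp point. The pads swing forward as they close: fully open they stand 13 mm farther back than shut.
Start: joints at [1.02, 0.333, 0.04, 1.465, -0.013, 1.343, -0.059], TCP at [283.755, -584.762, 231.308] pointing down, gripper open.
Joint ranges: [-2.58, 2.58], [-0.38, 2.09], [-1.3, 1.39], [0.25, 2.4], [-1.5, 4.64], [0.08, 2.09], [-2.65, 2.65]. Speed limits (rad/s): [2.22, 2.22, 2.79, 2.79, 3.14, 3.14, 3.14].

## Interface

Orientations are given as a unit quaternion [x, y, z, w].
In Python, from cell import arm gives the robot as it stands.
- The arm moves only by the shell command python3 -m jog 'ROWS' [FORCE]. ROWS is JSON, a list of rows, each a list of 5 numbers: the shift along the tool's x, y, z in cm, then the turn about the tool's z in rad, then the finger opening in cm, from 0 to 8.54. In form: [[tx, ty, tz, turn, fingers], ...]. A call has 1 to 10 rows; each row shifts and turns the commanded pose from where the row before left it, along the tool's axes as they then stand; what a row does not reach is not made up. A row lasts 1/10 s, in which the tool goes at most 50 mm and 8.59 degrees, less where a joint would pass 70% of its speed; a pose out of reach is approached as far as the arm can. A call is refused whole if a number of a shift passes 5 or a number of a turn 0.15, either way. A call with a gripper value outside its range is refused whole. The fingers move at their own pace and stop on an object; FORCE is the grip in N (left out, the last holds). Time passes only in rows, so rows that do not move let the fingers close. It gives the time, the measured TCP pose, the force, the opening and the grip force at its end, in the units of the state.
- arm.state(): the state, without advancing time (a new reading comes with each control period).
- arm.read_camera(name): name is "scene" or "side" or "wrist"; returns a dict with "image" (400x640x3 uint8, red, green, blue), "range_z" (400x640 float32, mm along the optical axis (not along the pixel's ray), 0 where there is no reading), "camera_matrix" (3x3 intrinsics, pixels), "k1" (the pictures are not rectified: a ray, as slopes to the right and down, at radius r is drawn at 1 + k1 r^2 times it, then the intrinsics apply), "xyz" and "orientation" of the camera in the world. Camera axes: x right, y up, looking along -z (the intrinsics and any distortion apply to the point x, -y, -z); pixel columns grow to the right and rows downward; lengths in mm; the calibration is good to about 2 mm. A picture is of the moment at which its call begins.
- arm.hand_in(): hands the job in; it is judged then, once.
Trained networks look in the newest picture that a camera, given by its name, has taken for a name from the list of things; names that differ only in an ending like _2 or _b are one class to them, and where a whole thing is asked for, a point or a joint stands for the part that bears it (a point fixed in the world has none). Each returns a list of dicts, best first, with "p" (0 to 1); they miss things now and then, are a little off and sometimes report something else, mostly with a low value. They report only what shows in the picture. A call takes as long as a camera call. They do not tell look-alikes from the thing itself.
- arm.masks_of(camera, thing): "region" (400x640 bool, what is visible of it) and "extent" ([left, top, width, height] in pixels, round what is visible of it).
- arm.pinpoint(camera, thing): "at" ([column, row] in pixels: a listed point, or the origin of a listed thing).
The state is a dict: "time": time; "joint_pos": joint angles; "dq": joint speeds; "tau": joint torques, N m; "eef_pos": TCP position; "tcp_rot": TCP orientation; "wrist_force": force on the tool from outside, world axes, zero at the start; "ft_torque": the same for the moment, N m; "finger_gap": finger opening in mm; "grasp_force": force on a finger pad.
Only numpy, scipy, OpenCV 4.12 (cv2) and the standard library are available. Lean on these libraries where they do the work, as an engineer would, in place of code of your own. Each camera call takes 0.05 s, during which the arm holds its last target. There are 200 camera calls.

## Working session

There is one attempt and no reset: what is moved stays moved. The work goes in short steps, Python scripts to look and compute and a shell command to move; the robot and the scene stay as the last step left them, time stands still between calls to the robot, and variables do not carry over. Pictures are saved under pics/ and viewed, at most 10 in all, crops included, and the job is handed in when it is done.

```bash
mkdir -p pics; cat > h.py <<'E'
import numpy as np, cv2
from scipy.spatial.transform import Rotation as R
from cell import arm
def cloud(c):
    K=np.array(c["camera_matrix"]);k=c["k1"]
    v,u=np.mgrid[0:400,0:640]
    pts=np.stack([u,v],-1).reshape(-1,1,2).astype(float)
    n=cv2.undistortPoints(pts,K,np.array([k,0,0,0.])).reshape(400,640,2)
    z=c["range_z"]
    P=np.stack([n[...,0]*z,-n[...,1]*z,-z],-1)
    W=P@R.from_quat(c["orientation"]).as_matrix().T+np.array(c["xyz"])
    W[z==0]=np.nan
    return W
def save(n,im): cv2.imwrite(f"pics/{n}.png",im[...,::-1])
E
python3 - <<'E'
from h import *
ims=[]
s=arm.state();print(s["time"],s["eef_pos"],s["tcp_rot"],s["finger_gap"])
for n in("scene","side"):
    c=arm.read_camera(n);ims.append(c["image"]);W=cloud(c);np.save(n,W)
    print(n,c["xyz"],c["orientation"],c["k1"])
    for t in("carton","rail","bottle","jar","gel","blue_rack","white_rack","case","carton_hinge_edge","carton_side","rail_face"):
        for m in arm.masks_of(n,t)[:3] if t not in("carton_hinge_edge","carton_side","rail_face") else []:
            p=W[m["region"]];p=p[~np.isnan(p[:,0])]
            print(n,t,round(m["p"],2),m["extent"],np.percentile(p,[2,50,98],axis=0).round().tolist() if len(p) else None)
        print("   pin",t,[(round(q["p"],2),np.round(q["at"]).tolist()) for q in arm.pinpoint(n,t)[:3]])
    save(n,c["image"])
E
```

```text
0.0 [ 283.53945212 -584.38344673  230.43484575] [ 9.74596194e-01  2.23967854e-01 -2.29105401e-04 -7.78365617e-04] 85.38619199125758
scene [1624.2654415  -150.54284349 1312.25511978] [0.26542317 0.22611365 0.61541967 0.70688174] -0.12200715123311627
scene carton 0.95 [225.8, 161.2, 44.1, 72.5] [[514.0, -307.0, 12.0], [580.0, -243.0, 159.0], [618.0, -181.0, 224.0]]
scene carton 0.81 [390.8, 128.3, 44.8, 72.7] [[404.0, 288.0, 1.0], [492.0, 337.0, 144.0], [530.0, 409.0, 223.0]]
scene carton 0.56 [348.9, 153.5, 37.2, 70.5] [[507.0, 110.0, 9.0], [611.0, 140.0, 167.0], [619.0, 184.0, 224.0]]
   pin carton [(0.89, [406.0, 182.0]), (0.8, [361.0, 206.0]), (0.79, [257.0, 216.0])]
scene rail 0.84 [263.2, 231.2, 121.7, 21.0] [[673.0, -208.0, -1.0], [700.0, -54.0, 14.0], [758.0, 184.0, 97.0]]
scene rail 0.61 [178.4, 198.3, 42.5, 62.1] [[535.0, -493.0, 1.0], [634.0, -430.0, 48.0], [710.0, -374.0, 112.0]]
   pin rail [(0.6, [326.0, 242.0])]
scene bottle 0.66 [316.0, 219.0, 19.2, 49.2] [[758.0, -49.0, 9.0], [787.0, -19.0, 116.0], [800.0, 12.0, 201.0]]
   pin bottle [(0.84, [324.0, 257.0])]
scene jar 
[... 2301 characters left out ...]
pin gel [(0.8, [300.0, 266.0])]
side blue_rack 0.55 [147.5, 218.7, 47.2, 82.8] [[533.0, -492.0, 3.0], [632.0, -432.0, 49.0], [707.0, -373.0, 112.0]]
   pin blue_rack [(0.57, [175.0, 267.0])]
side white_rack 0.65 [131.2, 171.9, 52.9, 57.4] [[279.0, -484.0, 1.0], [411.0, -426.0, 49.0], [460.0, -368.0, 113.0]]
   pin white_rack [(0.97, [160.0, 207.0])]
side case 0.59 [426.4, 132.2, 82.2, 57.0] [[567.0, 395.0, 5.0], [651.0, 478.0, 50.0], [713.0, 590.0, 62.0]]
   pin case [(0.9, [461.0, 167.0]), (0.7, [325.0, 230.0])]
   pin carton_hinge_edge [(0.71, [343.0, 188.0])]
   pin carton_side [(0.9, [384.0, 114.0]), (0.87, [234.0, 189.0]), (0.7, [370.0, 171.0])]
   pin rail_face [(0.62, [326.0, 234.0])]
```

```bash
python3 - <<'E'
import cv2
a=cv2.imread("pics/scene.png")[110:290,170:510]
cv2.imwrite("pics/crop1.png",cv2.resize(a,None,fx=2.3,fy=2.3,interpolation=2))
E
```

```text
(no output)
```

View pics/crop1.png

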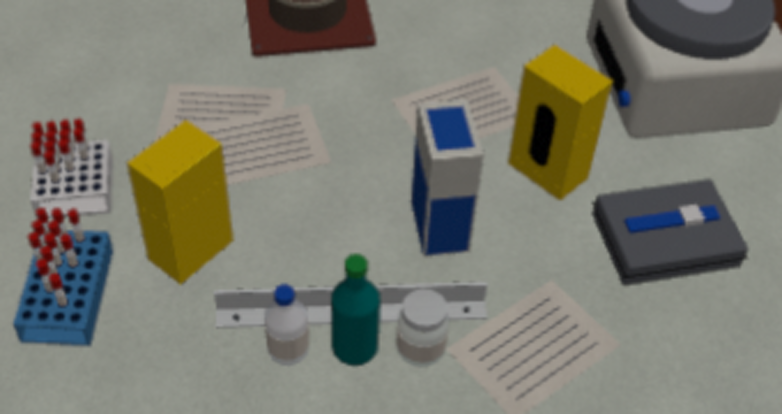

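The candidates are the yellow box at scene (248,197), the yellow box at (412,165) and the blue-and-white one at (363,190). The blue-and-white one fits by colour, and its slot should be hidden on the +y side. Next I'll fit its pose and the rail's.

```bash
python3 - <<'E'
from h import *
for n in("scene","side"):
    W=np.load(n+".npy")
    x,y,z=[W[...,i] for i in range(3)]
    t=(z>214)&(z<232)&(abs(x-560)<110)&(abs(y-146)<70)
    p=W[t]
    print(n,"top",len(p),cv2.minAreaRect(p[:,:2].astype(np.float32)),p[:,2].mean())
    f=(z>20)&(z<48)&(x>640)&(x<740)&(abs(y)<230)
    q=W[f]; q=q[q[:,2]>38]
    r=[]
    for yb in np.arange(-220,200,20):
        s=q[(q[:,1]>=yb)&(q[:,1]<yb+20)]
        if len(s)>2: r.append((yb+10,*np.percentile(s[:,0],[5,95]).round(1),len(s)))
    print(r, q[:,1].min(),q[:,1].max())
    # points on yellow2 / case near
m=(np.load("scene.npy"));
E
python3 - <<'E'
import cv2
a=cv2.imread("pics/side.png")[100:280,230:430]
cv2.imwrite("pics/crop2.png",cv2.resize(a,None,fx=3.3,fy=3.3,interpolation=2))
E
```

```text
scene top 593 ((558.0112915039062, 148.3527069091797), (120.94478607177734, 75.31678771972656), 0.05305365100502968) 220.70044208698113
[(np.int64(-210), np.float64(668.4), np.float64(675.8), 7), (np.int64(-190), np.float64(671.9), np.float64(677.2), 13), (np.int64(-170), np.float64(674.0), np.float64(679.6), 14), (np.int64(-150), np.float64(676.9), np.float64(682.3), 13), (np.int64(-130), np.float64(673.2), np.float64(682.9), 11), (np.int64(-90), np.float64(679.8), np.float64(686.7), 11), (np.int64(-70), np.float64(682.4), np.float64(690.2), 17), (np.int64(-50), np.float64(687.3), np.float64(690.8), 12), (np.int64(30), np.float64(693.5), np.float64(699.8), 11), (np.int64(50), np.float64(694.1), np.float64(701.0), 13), (np.int64(70), np.float64(693.6), np.float64(704.0), 12), (np.int64(90), np.float64(697.6), np.float64(702.5), 10), (np.int64(110), np.float64(699.7), np.float64(705.3), 14), (np.int64(130), np.float64(701.6), np.float64(709.3), 15), (np.int64(150), np.float64(704.7), np.float64(709.9), 9), (np.int64(170), np.float64(705.4), np.float64(712.3), 12), (np.int64(190), np.f
[... 670 characters left out ...]
at64(689.2), 22), (np.int64(-50), np.float64(683.4), np.float64(691.8), 25), (np.int64(-30), np.float64(686.6), np.float64(692.2), 20), (np.int64(-10), np.float64(686.3), np.float64(692.6), 6), (np.int64(50), np.float64(695.1), np.float64(700.0), 17), (np.int64(70), np.float64(695.4), np.float64(702.5), 20), (np.int64(90), np.float64(697.1), np.float64(703.7), 20), (np.int64(110), np.float64(698.9), np.float64(705.9), 20), (np.int64(130), np.float64(701.4), np.float64(709.4), 22), (np.int64(150), np.float64(702.5), np.float64(710.1), 21), (np.int64(170), np.float64(705.6), np.float64(712.3), 18), (np.int64(190), np.float64(708.8), np.float64(712.1), 7)] -212.31553946895752 186.17145765994564
```

View pics/crop2.png

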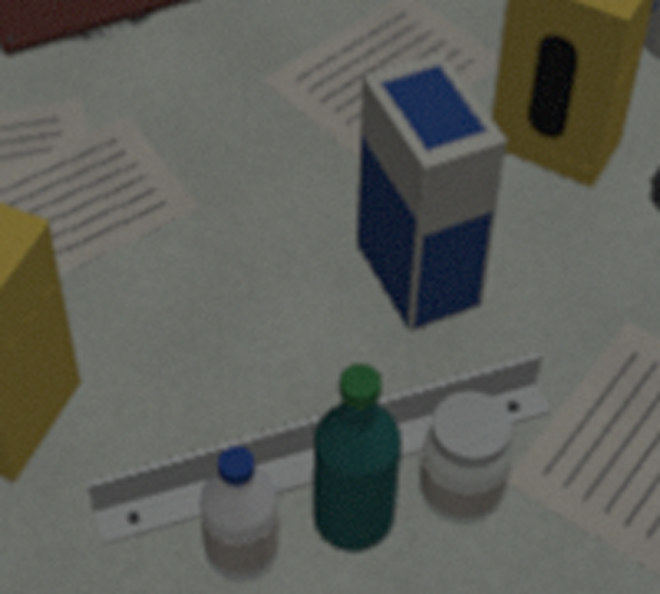

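The slot isn't on either visible face, so it faces +y. The carton is at about (558.5, 148), yaw about 0, top at 221. The rail front runs through (687, -12) with yaw about -0.095. Now moving.

```bash
python3 -m jog '[[0,0,-1.5,0.15,0],[0,0,-1.5,0.15,0],[0,0,-1.5,0.15,0],[0,0,-1.5,0.002,0],[3,-3,0,0,0],[3,-3,0,0,0],[3,-3,0,0,0],[3,-3,0,0,0],[3,-3,0,0,0],[3,-3,0,0,0]]'
```

```text
time: 3.0
eef_pos: [464.8, -403.5, 291.8]
tcp_rot: [1.0, 0.002, 0.0, 0.0]
wrist_force: [1.1, -0.4, -0.4]
finger_gap: -0.3
grasp_force: 0.0
```

```bash
python3 -m jog '[[1,-4,0,0,0],[1,-4,0,0,0],[1,-4,0,0,0],[1,-4,0,0,0],[1,-4,0,0,0],[1,-4,0,0,0],[1,-4,0,0,0],[1,-4,0,0,0],[1,-4,0,0,0],[0.3,-4,0,0,0]]'; python3 -m jog '[[0,-4,0,0,0],[0,-4,0,0,0],[0,-4,0,0,0],[0,-4,0,0,0],[0,-4,0,0,0],[0,-3,0,0,0],[0,0,0,0,0]]'
```

```text
time: 4.0
eef_pos: [557.4, -3.2, 291.6]
tcp_rot: [1.0, 0.002, 0.0, -0.0]
wrist_force: [0.5, 0.1, 0.8]
finger_gap: 0.1
grasp_force: 0.0
time: 4.7
eef_pos: [555.4, 230.6, 291.5]
tcp_rot: [1.0, 0.006, -0.0, -0.001]
wrist_force: [-1.1, -0.2, -0.5]
finger_gap: 0.0
grasp_force: 0.0
```

```bash
python3 -m jog '[[0.3,0,2.5,0,0],[0,0,2.5,0,0],[0,0,2.5,0,0],[0,0,2.5,0,0],[0,1,0,0,0],[0,1,0,0,0],[0,0.7,0,0,0],[0,0.7,0,0,0],[0,0.7,0,0,0],[0,0.7,0,0,0]]'
```

```text
time: 5.7
eef_pos: [560.2, 176.6, 192.0]
tcp_rot: [1.0, -0.0, 0.0, -0.0]
wrist_force: [0.1, 1.1, 0.2]
finger_gap: -0.2
grasp_force: 0.2
```

```bash
python3 -m jog '[[0,0.7,0,0,0],[0,0.7,0,0,0]]'; python3 - <<'E'
from h import *
c=arm.read_camera("side");a=c["image"][80:280,220:430];save("p3",cv2.resize(a,None,fx=2.5,fy=2.5))
E
```

```text
time: 5.9
eef_pos: [559.9, 162.6, 191.4]
tcp_rot: [1.0, -0.0, 0.0, -0.0]
wrist_force: [-0.2, 0.3, 0.0]
finger_gap: -0.2
grasp_force: 0.2
```

View pics/p3.png

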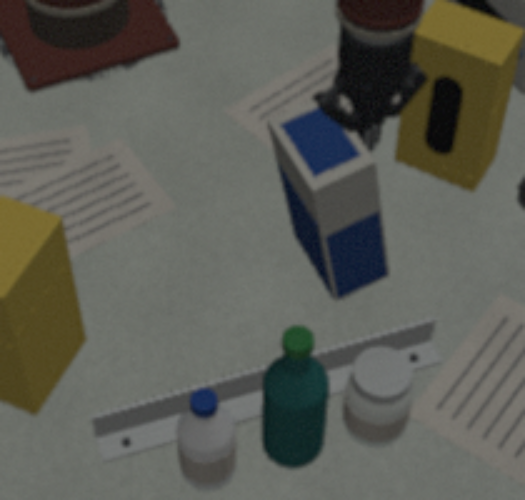

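It is tipping about its back edge (box at crop (330,200), leaning left). Carrying on.

```bash
python3 -m jog '[[0,0.7,0,0,0],[0,0.7,0,0,0],[0,0.7,0,0,0],[0,0.7,0,0,0],[0,0.7,0,0,0],[0,0.7,0,0,0],[0,0.5,0,0,0],[0,0,0,0,0],[0,0,0,0,0],[0,0,0,0,0]]'; python3 - <<'E'
from h import *
c=arm.read_camera("side");a=c["image"][80:280,220:430];save("p4",cv2.resize(a,None,fx=2.5,fy=2.5))
W=cloud(c);z=W[...,2]
p=W[(z>65)&(z<90)&(abs(W[...,0]-570)<100)&(W[...,1]<150)&(W[...,1]>-170)]
print(len(p),cv2.minAreaRect(p[:,:2].astype(np.float32)) if len(p) else 0)
E
```

```text
time: 6.95
eef_pos: [559.9, 116.7, 191.4]
tcp_rot: [1.0, 0.0, 0.0, -0.0]
wrist_force: [-0.2, 0.1, -0.5]
finger_gap: -0.1
grasp_force: 0.0
2585 ((556.7985229492188, -2.4085845947265625), (222.1291046142578, 121.67457580566406), 89.13652801513672)
```

View pics/p4.png

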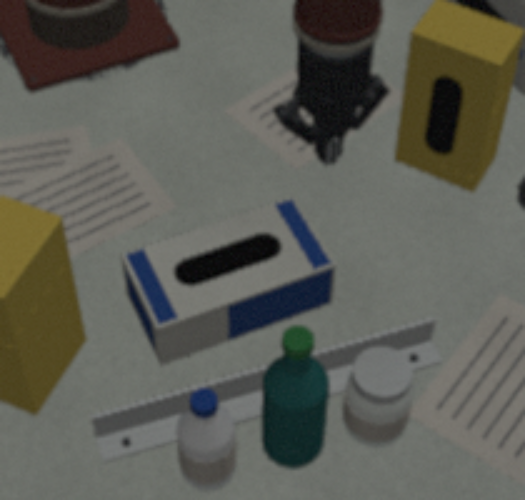

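Lying slot up (slot at crop (228,258)), centre (557,-2). Now going round to its robot side with open fingers and turning to the rail's angle.

```bash
python3 -m jog '[[-2,2,0,0,8.54],[-2,2,0,0,8.54],[-2,2,0,0,8.54],[-2,2,0,0,8.54],[-2,2,0,0,8.54],[-1.8,1.5,0,0,8.54],[0,0,0,0.095,8.54],[0,0,2,0,8.54],[0,0,2,0,8.54],[0,0,0,0,8.54]]'
```

```text
time: 8.0
eef_pos: [440.3, 1.3, 149.3]
tcp_rot: [0.999, -0.047, -0.002, 0.0]
wrist_force: [0.2, 0.6, 0.5]
finger_gap: 85.9
grasp_force: 0.0
```

```bash
python3 -m jog '[[0,0,2.5,0,8.54],[0,0,2.5,0,8.54],[0,0,2.5,0,8.54],[0,0,2.5,0,8.54],[0,0,2,0,8.54],[0,0,1,0,8.54],[0,0,0,0,8.54]]'; python3 - <<'E'
from h import *
c=arm.read_camera("side");a=c["image"][80:280,220:430];save("p5",cv2.resize(a,None,fx=2.5,fy=2.5))
E
```

```text
time: 8.7
eef_pos: [441.5, 1.3, 20.9]
tcp_rot: [0.999, -0.047, -0.001, -0.0]
wrist_force: [-0.4, 0.3, 0.7]
finger_gap: 85.6
grasp_force: 0.0
```

```bash
python3 -m jog '[[1.5,0,0,0,8.54],[1.5,0,0,0,8.54],[0.8,0,0,0,8.54],[0.6,0,0,0,8.54],[0.6,0,0,0,8.54],[0.6,0,0,0,8.54],[0.6,0,0,0,8.54],[0.6,0,0,0,8.54],[0.6,0,0,0,8.54],[0.6,0,0,0,8.54]]';python3 -m jog '[[0.5,0,0,0,8.54],[0.5,0,0,0,8.54],[0.5,0,0,0,8.54],[0,0,0,0,8.54]]'; python3 - <<'E'
from h import *
c=arm.read_camera("side");a=c["image"][80:280,220:430];save("p6",cv2.resize(a,None,fx=2.5,fy=2.5))
W=cloud(c);z=W[...,2]
p=W[(z>65)&(z<85)&(abs(W[...,0]-600)<120)&(W[...,1]<150)&(W[...,1]>-170)]
q=W[(z>40)&(z<60)&(abs(W[...,0]-670)<60)&(abs(W[...,1])<180)]
print(cv2.minAreaRect(p[:,:2].astype(np.float32)))
E
```

```text
time: 9.75
eef_pos: [521.9, -6.6, 21.3]
tcp_rot: [0.999, -0.048, -0.0, 0.0]
wrist_force: [-1.7, -0.2, -0.7]
finger_gap: 85.0
grasp_force: 0.0
time: 10.15
eef_pos: [537.4, -7.9, 21.4]
tcp_rot: [0.999, -0.048, 0.0, -0.0]
wrist_force: [-0.0, 0.5, 0.3]
finger_gap: 85.6
grasp_force: 0.0
((599.0633544921875, -9.896270751953125), (221.97760009765625, 139.2743682861328), 83.91683197021484)
```

View pics/p6.png

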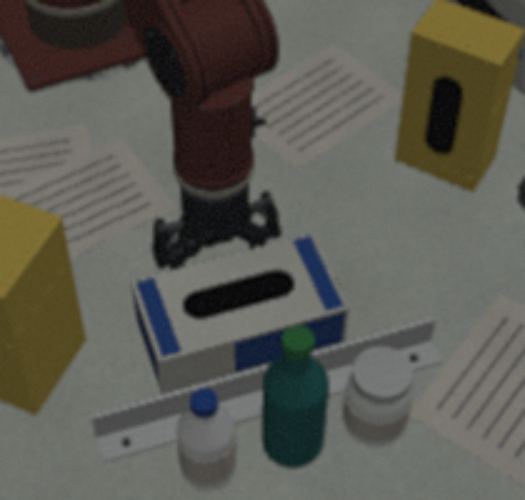

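Parallel to the rail with about 20 mm to go (carton at crop (240,310)). Creeping in until the force rises.

```bash
python3 -m jog '[[0.4,0,0,0,8.54],[0.4,0,0,0,8.54],[0.4,0,0,0,8.54],[0.3,0,0,0,8.54],[0.2,0,0,0,8.54],[0,0,0,0,8.54]]'
```

```text
time: 10.8
eef_pos: [553.8, -9.5, 21.4]
tcp_rot: [0.999, -0.048, 0.0, -0.0]
wrist_force: [0.1, -0.1, -0.0]
finger_gap: 85.4
grasp_force: 0.0
```

```bash
python3 -m jog '[[0.2,0,0,0,8.54],[0,0,0,0,8.54]]'
```

```text
time: 11.0
eef_pos: [555.6, -9.6, 21.4]
tcp_rot: [0.999, -0.048, 0.0, -0.0]
wrist_force: [-0.2, -0.1, 0.0]
finger_gap: 85.1
grasp_force: 0.0
```

```bash
python3 -m jog '[[0.2,0,0,0,8.54],[0.1,0,0,0,8.54]]'; python3 -m jog '[[0.2,0,0,0,8.54],[0,0,0,0,8.54]]'; python3 - <<'E'
from h import *
for n in("side","scene"):
    c=arm.read_camera(n)
    W=cloud(c);z=W[...,2]
    p=W[(z>70)&(z<82)&(abs(W[...,0]-640)<80)&(W[...,1]<150)&(W[...,1]>-170)]
    # far edge per y bin
    b=[(yb,np.percentile(p[abs(p[:,1]-yb)<12][:,0],98).round(1)) for yb in (-95,-75,-55,-35,45,65,85) if (abs(p[:,1]-yb)<12).sum()>5]
    print(n,b,[round(687.5+0.095*(y+12),1) for y,_ in b], p[:,1].min(),p[:,1].max())
E
```

```text
time: 11.2
eef_pos: [558.4, -10.0, 21.3]
tcp_rot: [0.999, -0.048, -0.0, -0.0]
wrist_force: [-2.1, -0.9, -0.4]
finger_gap: 85.7
grasp_force: 0.0
time: 11.4
eef_pos: [559.3, -9.9, 20.8]
tcp_rot: [0.999, -0.048, -0.001, -0.0]
wrist_force: [-4.2, 1.2, 1.4]
finger_gap: 85.4
grasp_force: 0.0
side [(-95, np.float64(678.7)), (-75, np.float64(680.5)), (-55, np.float64(682.4)), (-35, np.float64(685.5)), (45, np.float64(691.5)), (65, np.float64(695.4)), (85, np.float64(695.5))] [679.6, 681.5, 683.4, 685.3, 692.9, 694.8, 696.7] -128.31904077447092 100.09156746898361
scene [(-95, np.float64(680.0)), (-75, np.float64(681.7)), (-55, np.float64(683.1)), (-35, np.float64(684.4)), (45, np.float64(694.2)), (65, np.float64(693.9)), (85, np.float64(697.2))] [679.6, 681.5, 683.4, 685.3, 692.9, 694.8, 696.7] -125.19343197082505 101.37697919280029
```

Flush to within the measurement, and in contact at 4 N. One small push to seat it, then back off.

```bash
python3 -m jog '[[0.2,0,0,0,8.54],[0.2,0,0,0,8.54],[0,0,0,0,8.54]]'
```

```text
time: 11.8
eef_pos: [559.0, -9.9, 19.4]
tcp_rot: [0.999, -0.048, -0.006, 0.0]
wrist_force: [-20.7, 1.5, 7.5]
finger_gap: 85.5
grasp_force: 0.0
```

```bash
python3 -m jog '[[-0.5,0,0,0,8.54],[-0.7,0,0,0,8.54],[-1.5,0,0,0,8.54],[-2,0,0,0,8.54],[-2.5,0,0,0,8.54],[-2.5,0,0,0,8.54],[-2,0,0,0,8.54],[0,0,-3,0,8.54],[0,0,-3,0,8.54],[0,0,-3,0,8.54]]'; python3 -m jog '[[0,0,-4,0,8.54],[0,0,0,0,8.54],[0,0,0,0,8.54]]'; python3 - <<'E'
from h import *
for n in("side","scene"):
    c=arm.read_camera(n)
    W=cloud(c);z=W[...,2]
    p=W[(z>70)&(z<82)&(abs(W[...,0]-630)<90)&(W[...,1]<150)&(W[...,1]>-170)]
    b=[(yb,np.percentile(p[abs(p[:,1]-yb)<12][:,0],98).round(1)) for yb in (-95,-75,-55,-35,45,65,85)]
    r=cv2.minAreaRect(p[:,:2].astype(np.float32));print(n,b,r,p[:,1].min(),p[:,1].max())
    if n=="side": save("p7",cv2.resize(c["image"][80:280,220:430],None,fx=2.8,fy=2.8))
E
```

```text
time: 12.8
eef_pos: [448.0, 0.6, 112.9]
tcp_rot: [0.999, -0.048, 0.001, 0.0]
wrist_force: [1.1, 0.4, 0.4]
finger_gap: 85.4
grasp_force: 0.0
time: 13.1
eef_pos: [448.8, 0.5, 152.4]
tcp_rot: [0.999, -0.048, 0.002, 0.0]
wrist_force: [-0.2, -0.0, -0.4]
finger_gap: 85.4
grasp_force: 0.0
side [(-95, np.float64(679.0)), (-75, np.float64(680.5)), (-55, np.float64(682.1)), (-35, np.float64(684.3)), (45, np.float64(693.1)), (65, np.float64(694.8)), (85, np.float64(696.5))] ((628.961181640625, -12.993537902832031), (221.54437255859375, 120.53724670410156), 84.7010498046875) -128.24263455532355 100.84133810475225
scene [(-95, np.float64(679.3)), (-75, np.float64(681.7)), (-55, np.float64(683.8)), (-35, np.float64(684.2)), (45, np.float64(693.0)), (65, np.float64(696.2)), (85, np.float64(697.9))] ((631.0092163085938, -11.442588806152344), (218.93649291992188, 120.81060791015625), 84.23298645019531) -125.14529234633505 101.88801179024512
```

View pics/p7.png

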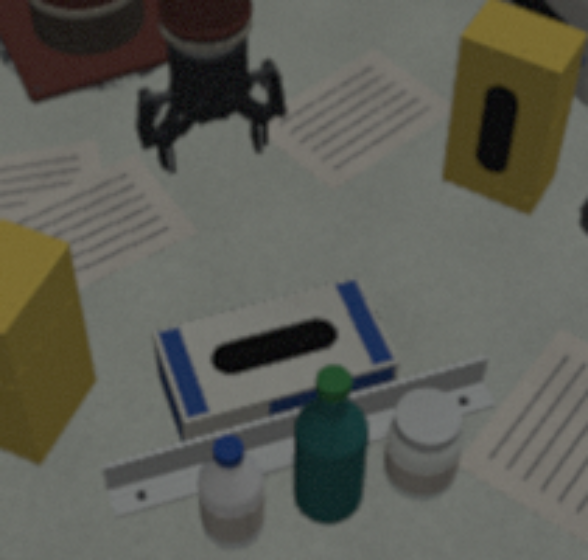

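The carton lies slot up (crop (275,345)), flush against the rail and within its length, and the gripper is well clear.

```bash
python3 -c "
from cell import arm
print(arm.hand_in())"
```

```text
the job is handed in; nothing more can be done
None
```

The carton was tipped onto its back with the slot up, pushed flush against the rail within its length, and handed in with the arm clear, about 13 s into the 48 s allowed.

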